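# Set the raking-light iris by clicks, then open the shutter

## Robot

A 6-joint arm with a two-finger parallel gripper is mounted at the origin on the work surface. World frame = base frame: x ahead of the robot, y to its left, z up, the work surface at z = 0. Lengths are in m, angles in rad, forces in N, time in s.
With the tool pointing down it reaches from about 0.25 to 0.725 m from the base axis. Payload 4 kg.
Tool frame: the origin (TCP) lies midway between the tips of the shut fingers; the grasp point (between the pads) lies 19 mm behind it (hold_point_z is the z of the grasp point in the tool frame, in m); z points along the fingers, y is the line along which they close (so a half turn about z gives the same grasp; the last joint's range is limited). The gripper opens to 85 mm and grips with 20 to 120 N. Pads are 22 mm wide; open, the fingers measure 114 mm over their backs; the gripper's body (76 mm by 85 mm) begins 54 mm behind the grasp point. The pads swing forward as they close: fully open they stand 13 mm farther back than shut.
Start: joints at [-1.312, 0.241, 0.005, 1.335, 0, 1.571], TCP at [0.128, -0.483, 0.231] pointing down, gripper open.
Joint ranges: [-2.72, 2.72], [-1.05, 1.87], [-1.09, 1.28], [-1.99, 2.15], [-1.42, 1.44], [-3.14, 3.14]. Speed limits (rad/s): [2.79, 2.79, 3.14, 3.14, 3.14, 3.14].

## Interface

Orientations are given as a unit quaternion [x, y, z, w].
In Python, from bench import * gives the robot as it stands. The module is installed in compiled form; this text tells all that it offers.
- The arm moves only by the tool carry_out, never from a script. Its argument "series" is one flat list of numbers, 6 for each row, row after row: the shift along the tool's x, y, z in units of 30 mm (1.0 is 30 mm), then the turn, a rotation vector about the tool's x, y, z in units of 5 degrees (1.0 is 5 degrees). In form: [tx, ty, tz, wx, wy, wz, tx, ty, tz, wx, wy, wz, ...]. A call has 1 to 12 rows; each row shifts and turns the commanded pose from where the row before left it, along the tool's axes as they then stand; what a row does not reach is not made up. A row lasts 1/8 s, in which the tool goes at most 62.5 mm and 10.7 degrees, less where a joint would pass 70% of its speed; a pose out of reach is approached as far as the arm can. A call is refused whole if a number of a shift passes 1 or a number of a turn 1, either way. A call with a gripper value outside its range is refused whole. "jaw" is the finger opening in mm, from 0 to 85.4, set as the call begins (left out, the last holds). The fingers move at their own pace and stop on an object; "squeeze" is the grip in N (left out, the last holds). Time passes only in rows, so rows that do not move let the fingers close. It gives the time, the measured TCP pose, the force, the opening and the grip force at its end, in the units of the state.
- state(): the state, without advancing time (a new reading comes with each control period).
- get_image(name): name is "scene" or "top" or "wrist"; returns (picture, depth): 480x640x3 uint8, red, green, blue; 480x640 float32, m along the optical axis (not along the pixel's ray), 0 where there is no reading.
- calibration(name): a dict with "K" (3x3 intrinsics, pixels), "eye" and "orientation" of the camera in the world. Camera axes: x right, y down, z forward; pixel columns grow to the right and rows downward; lengths in m; the calibration is good to about 2 mm. A picture is of the moment at which its call begins: read the wrist's pose just before it. calibration takes no time and is no camera call; for the wrist camera it gives the pose at the moment of the call.
- close_job(): hands the job in; it is judged then, once.
The state is a dict: "t": time; "q": joint angles; "dq": joint speeds; "joint_torque": joint torques, N m; "ee_pos": TCP position; "tool_rot": TCP orientation; "contact_force": force on the tool from outside, world axes, zero at the start; "wrist_torque": the same for the moment, N m; "grip_width": finger opening in m; "grip_force": force on a finger pad.
Only numpy, scipy, OpenCV 4.12 (cv2) and the standard library are available. Lean on these libraries where they do the work, as an engineer would, in place of code of your own. Each camera call takes 0.05 s, during which the arm holds its last target. There are 200 camera calls.

## Task

Set up the light box for the next raking-light photograph: nudge the sprung thumb lever on its top so that the iris pointer clicks along the six studs towards the larger ones, one click at a time with a short rest in each notch, until the pointer stands at the second-largest stud (the fifth), and never let it run on to the largest. Then slide the shutter knob gently all the way to its open stop, away from the lever. Do not force either control, and leave the things around the box where they are.

Things in the scene. Friction and masses are not known exactly. Their poses are not given: they have to be found in the camera images.
- lamp: White light box, 190 (x) x 280 (y) x 100 mm high, fixed to the bench, with a black lens snout (60 mm across, 45 mm long) on its +x face. Origin under its centre; z up. On its flat top: the iris control in the -y half, the shutter in the +y half (box axes).
- iris_pivot (a point): Vertical axis of ring and lever, on the top of the box, at (0, -55, 100) mm in the box frame; box axes. A hub 14 mm in radius rises 12 mm over the top here.
- pointer_tip (a point): Tip of the dark flat pointer of the aluminium iris ring, 59 mm from the pivot, 5 mm over the top of the box; ring and pointer stand no higher than 5.5 mm; it points at the stud in use.
- stud5 (a point): Centre of the second-largest (fifth) of six dark studs, 3 to 9 mm across, let into the top of the box on an arc of 62 mm radius about the iris pivot, on its +x side; the smallest lies at the -y end. Stud k = 1 to 6 lies at angle -0.5 + 0.2 (k-1) rad from box +x. Axes of the box.
- lever: Thumb lever: a flat steel arm (its top 10.5 mm over the box) with an upright black paddle on its end. Origin on the pivot axis; the arm runs along its own -x, away from the pointer when let go. A spring blade (about 1.04 Nm/rad, 0.25 N/mm at the paddle) joins it to the iris ring: pushed, it winds up ahead of the ring; let go, it springs back in line with the pointer.
- paddle (a point): Middle of the black paddle: 18 mm along the arm, 7 mm across, from 6.5 to 38.5 mm over the top of the box; 65 mm from the pivot. x along the arm towards the pivot, y across it. To raise the iris push it anticlockwise seen from above (in box axes towards -y). The click force at the paddle differs from unit to unit, about 2.5 to 8.5 N; at a click the push drops by about 2 to 3 N.
- iris (a joint): Angle of iris ring and pointer, rad, anticlockwise from above. Click notches at 0 (smallest stud), 0.2, 0.4, 0.6, 0.8 (second-largest), 1.0 (largest). Starts in the first or second. The ring stays in its notch until the click force is reached, then snaps one notch on: the paddle goes 10 to 42 mm ahead of its rest before the first click, and about 13 mm more for each further click.
- shutter (a joint): Travel of the shutter slide, m: 0 shut, 0.060 open against its hard stop, along box +y. Starts within 12 mm of shut. Slides with about 2 N of friction and stays where it is left.
- shutter_knob (a point): Upright black knob of the shutter, 16 mm across, from 5 to 39 mm over the top of the box. This point is the centre of its foot, which lies at (28, 40, 105) mm in the box frame when shut; the axes are those of the box. Low guide rails, 6 mm high, run along both sides of it.
- blower: Loose black rubber air blower standing beside the box on its -y side, 60 mm across, 140 mm high; origin under its centre.
- jar: Loose glass jar with steel lid on the box's +y side, 60 mm across, 85 mm high; origin under its centre.
- brush: Loose wooden brush, 170 mm long, lying on the bench on the robot's side of the box.
- case: Loose black spectacle case, 65 x 150 x 35 mm, to the left.
- set_down: Loose white plaster dome, 36 mm across, 18 mm high, on the bench on the robot's side.

How it is judged:
By the outcome, as a careful person would: the job done as asked, in the order asked, and still so for the second after the job is handed in, with the robot touching nothing.
It also fails if it takes over 72 s, if anything falls off the work surface, if the arm or the gripper's body presses on something with over 40 N, if the wrist force passes 120 N, or if a joint passes its speed limit or range.

## Working session

There is one attempt and no reset: what is moved stays moved. The work goes in short steps, Python scripts to look and compute and a tool call to move; the robot and the scene stay as the last step left them, time stands still between calls to the robot, and variables do not carry over. Pictures are saved under pics/ and viewed, at most 10 in all, crops included, and the job is handed in when it is done.

Besides the shell and the picture viewer there is one more tool, called as name(argument=value, ...) on one line, values as JSON. carry_out: Moves the arm, as the interface text tells. Its arguments: {"type":"object","properties":{"series":{"type":"array"},"jaw":{"type":"number"},"squeeze":{"type":"number"}},"required":["series"]}

```bash
mkdir -p pics; python3 - <<'E'
from bench import *
import cv2,numpy as np
s=state();print(s)
for n in("top","scene"):
    p,d=get_image(n);cv2.imwrite(f"pics/{n}0.png",p[:,:,::-1]);np.save(f"pics/{n}0.npy",d)
    print(n,calibration(n))
E
```

```text
{'t': 0.0, 'q': array([-1.31205097e+00,  2.41367602e-01,  3.73343297e-03,  1.33518060e+00,
       -3.96666373e-05,  1.57078984e+00]), 'dq': array([-0.00110646, -0.00093572,  0.00236002,  0.00091999,  0.00048747,
        0.0015358 ]), 'joint_torque': array([ 9.21879609e-05, -3.72317934e+01,  2.52407098e+01,  1.69165526e-02,
        8.38309143e-05,  2.25135302e-06]), 'ee_pos': array([ 0.12776376, -0.48275998,  0.23043911]), 'tool_rot': array([ 9.91642095e-01,  1.29015259e-01, -1.49865752e-04, -9.98226550e-04]), 'contact_force': array([-1.04487577, -0.78495541,  0.24521465]), 'wrist_torque': array([-0.00418903, -0.03961958, -0.00678096]), 'grip_force': 0.0, 'grip_width': 0.08542822501609737}
top {'K': array([[499.45920825,   0.        , 319.71064948],
       [  0.        , 499.45920825, 243.24146123],
       [  0.        ,   0.        ,   1.        ]]), 'eye': array([0.37640769, 0.12456906, 1.11055412]), 'orientation': array([-0.69875052,  0.7123195 , -0.04869604,  0.04446721])}
scene {'K': array([[486.25548977,   0.        , 324.0802217 ],
       [  0.        , 486.25548977, 235.55694398],
       [  0.        ,   0.        ,   1.        ]]), 'eye': array([0.98259102, 0.86426871, 0.65886776]), 'orientation': array([ 0.25011976,  0.84075245, -0.46411669, -0.1231711 ])}
```

View pics/top0.png

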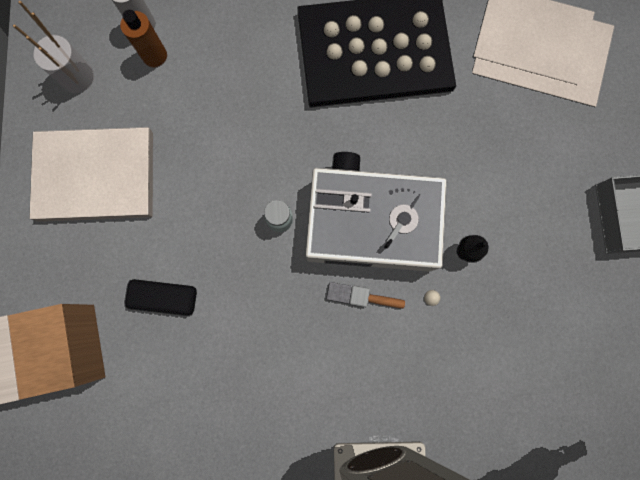

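View pics/scene0.png

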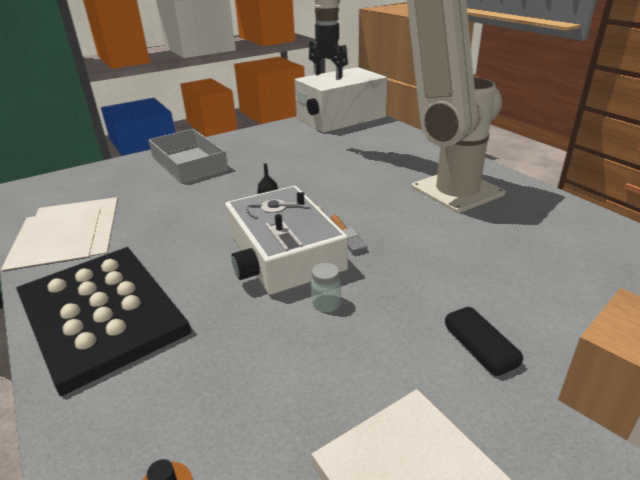

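The top view shows the box with corners at about (315,170), (446,179), (442,267) and (307,257). The pivot is near (404,219), the pointer tip near (418,195), the paddle near (385,246) and the knob near (353,200). Next I'll measure the box frame and the angles.

```bash
cat > h.py <<'E'
from bench import *
import cv2,numpy as np
from scipy.spatial.transform import Rotation as R
def cloud(n,d):
    c=calibration(n);K=c["K"];v,u=np.mgrid[:480,:640]
    P=np.stack([(u-K[0,2])/K[0,0]*d,(v-K[1,2])/K[1,1]*d,d],-1)
    return P@R.from_quat(c["orientation"]).as_matrix().T+c["eye"]
def proj(n,X):
    c=calibration(n);p=(np.asarray(X)-c["eye"])@R.from_quat(c["orientation"]).as_matrix();p=p@c["K"].T
    return p[...,:2]/p[...,2:]
def ray(n,uv,z):
    c=calibration(n);r=R.from_quat(c["orientation"]).apply(np.linalg.solve(c["K"],[uv[0],uv[1],1]))
    return c["eye"]+r*(z-c["eye"][2])/r[2]
E
python3 - <<'E'
from h import *
d=np.load("pics/top0.npy");P=cloud("top",d)
p=cv2.imread("pics/top0.png")
m=((P[...,2]>.09)&(P[...,2]<.115)).astype(np.uint8);m[:150]=0;m[290:]=0;m[:,:295]=0;m[:,460:]=0
n,l,st,ce=cv2.connectedComponentsWithStats(m);k=1+np.argmax(st[1:,4]);m=(l==k)
print("top z",np.median(P[m][:,2]), "bench z",np.median(P[300:400,200:300,2]))
W=np.array([ray("top",(x,y),.1)[:2] for y,x in np.argwhere(m)])
r=cv2.minAreaRect((W*1000).astype(np.float32));print(r)
c=np.array(r[0])/1000
b=cv2.boxPoints(r)/1000
e=[b[1]-b[0],b[2]-b[1]];long=max(e,key=np.linalg.norm);yaw=np.arctan2(-long[0],long[1])
if abs(yaw)>np.pi/2: yaw-=np.sign(yaw)*np.pi
print("centre",c,"yaw",yaw)
np.save("box.npy",[*c,yaw])
B=lambda q:np.array([*(c+np.array([[np.cos(yaw),-np.sin(yaw)],[np.sin(yaw),np.cos(yaw)]])@np.array(q[:2])),q[2]])
pts=[B((0,-.055,.112))]+[B((.062*np.cos(a),-.055+.062*np.sin(a),.1)) for a in -.5+.2*np.arange(6)]+[B((.028,.04,.105))]
uv=proj("top",np.array(pts))
o=cv2.resize(p[150:290,290:470],None,fx=4,fy=4,interpolation=cv2.INTER_CUBIC)
for q in uv: cv2.circle(o,tuple(int(t) for t in ((q-[290,150]+.5)*4)),5,(0,0,255),1)
cv2.imwrite("pics/z1.png",o)
E
```

```text
top z 0.1001934018432249 bench z -0.0001639929483095992Traceback (most recent call last):
  File "<stdin>", line 7, in <module>
  File "h.py", line 12, in ray
    c=calibration(n);r=R.from_quat(c["orientation"]).apply(np.linalg.solve(c["K"],[uv[0],uv[1],1]))
ValueError: time passes only in moves, steps and waits
```

```bash
cat > h.py <<'E'
import bench
from bench import state,get_image,close_job
import cv2,numpy as np
from functools import lru_cache
from scipy.spatial.transform import Rotation as R
calibration=lru_cache(bench.calibration)   # one reading per script
def cloud(n,d):
    c=calibration(n);K=c["K"];v,u=np.mgrid[:480,:640]
    P=np.stack([(u-K[0,2])/K[0,0]*d,(v-K[1,2])/K[1,1]*d,d],-1)
    return P@R.from_quat(c["orientation"]).as_matrix().T+c["eye"]
def proj(n,X):
    c=calibration(n);p=(np.asarray(X)-c["eye"])@R.from_quat(c["orientation"]).as_matrix();p=p@c["K"].T
    return p[...,:2]/p[...,2:]
def ray(n,uv,z):
    c=calibration(n);uv=np.atleast_2d(uv)
    r=R.from_quat(c["orientation"]).apply(np.c_[uv,np.ones(len(uv))]@np.linalg.inv(c["K"]).T)
    return c["eye"]+r*((z-c["eye"][2])/r[:,2:])
E
cat > m.py <<'E'
from h import *
d=np.load("pics/top0.npy");P=cloud("top",d)
p=cv2.imread("pics/top0.png")
m=((P[...,2]>.09)&(P[...,2]<.115)).astype(np.uint8);m[:150]=0;m[290:]=0;m[:,:295]=0;m[:,460:]=0
n,l,st,ce=cv2.connectedComponentsWithStats(m);k=1+np.argmax(st[1:,4]);m=(l==k)
W=ray("top",np.argwhere(m)[:,::-1],.1)[:,:2]
r=cv2.minAreaRect((W*1000).astype(np.float32));print(r)
c=np.array(r[0])/1000
b=cv2.boxPoints(r)/1000
e=[b[1]-b[0],b[2]-b[1]];long=max(e,key=np.linalg.norm);yaw=np.arctan2(-long[0],long[1])
if abs(yaw)>np.pi/2: yaw-=np.sign(yaw)*np.pi
print("centre",c,"yaw",yaw)
np.save("box.npy",[*c,yaw])
B=lambda q:np.array([*(c+np.array([[np.cos(yaw),-np.sin(yaw)],[np.sin(yaw),np.cos(yaw)]])@np.array(q[:2])),q[2]])
pts=[B((0,-.055,.112))]+[B((.062*np.cos(a),-.055+.062*np.sin(a),.1)) for a in -.5+.2*np.arange(6)]+[B((.028,.04,.105))]
print(np.round(pts,4))
uv=proj("top",np.array(pts))
o=cv2.resize(p[150:290,290:470],None,fx=4,fy=4,interpolation=cv2.INTER_CUBIC)
for q in uv: cv2.circle(o,tuple(int(t) for t in ((q-[290,150]+.5)*4)),5,(0,0,255),1)
cv2.imwrite("pics/z1.png",o)
E
python3 m.py
```

```text
((561.5501708984375, 0.331085205078125), (278.2591857910156, 189.2594757080078), 84.25027465820312)
centre [5.61550171e-01 3.31085205e-04] yaw -0.100351624
[[ 0.556  -0.0544  0.112 ]
 [ 0.6072 -0.0894  0.1   ]
 [ 0.6131 -0.0786  0.1   ]
 [ 0.6168 -0.0667  0.1   ]
 [ 0.618  -0.0544  0.1   ]
 [ 0.6168 -0.0421  0.1   ]
 [ 0.6132 -0.0303  0.1   ]
 [ 0.5934  0.0373  0.105 ]]
```

View pics/z1.png

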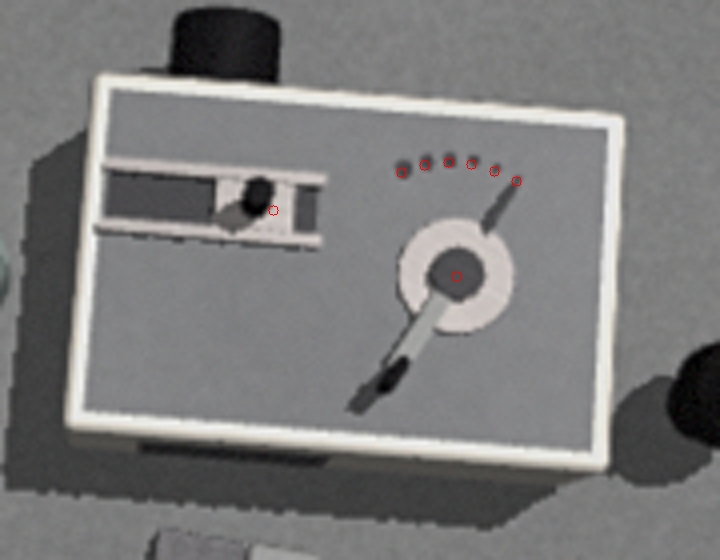

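The overlay fits: the pivot and all studs line up, and the pointer is at stud 1, so four clicks are needed. The knob is about 10 mm from shut. I'll approach with the fingers shut.

carry_out(series=[0.93,-0.69,0,0,0,0,0.93,-0.69,0,0,0,0,0.93,-0.69,0,0,0,0,0.93,-0.69,0,0,0,0,0.93,-0.69,0,0,0,0,0.93,-0.69,0,0,0,0,0.93,-0.69,0,0,0,0,0.93,-0.69,0,0,0,0,0.93,-0.69,0,0,0,0,0.93,-0.69,0,0,0,0,0.93,-0.69,0,0,0,0,0.93,-0.69,0,0,0,0], jaw=0)

```text
t: 1.6
ee_pos: [0.3884, -0.1565, 0.231]
tool_rot: [0.992, 0.129, -0.0, -0.0]
contact_force: [0.9, -0.5, 0.0]
grip_width: -0.0001
grip_force: 0.0
```

carry_out(series=[0.93,-0.69,0,0,0,0,0.93,-0.69,0,0,0,0,0.93,-0.69,0,0,0,0,0.93,-0.69,0,0,0,0,0.93,-0.69,0,0,0,0,0.93,-0.69,0,0,0,-1,0,0,0,0,0,-1,0,0,0,0,0,-1,0,0,0,0,0,-1,0,0,0,0,0,-1,0,0,0,0,0,-1,0,0,0,0,0,-1])

```text
t: 3.1
ee_pos: [0.5177, 0.0054, 0.2307]
tool_rot: [0.906, 0.423, -0.001, -0.0]
contact_force: [-0.3, 0.3, 0.6]
grip_width: 0.0003
grip_force: 0.0
```

carry_out(series=[0,0,0.8,0,0,-1,0,0,0.8,0,0,-0.2,0,0,0,0,0,0])

```text
t: 3.48
ee_pos: [0.5161, 0.0053, 0.1811]
tool_rot: [0.884, 0.468, -0.002, -0.001]
contact_force: [0.4, 0.3, 0.4]
grip_width: 0.0
grip_force: 0.0
```

```bash
cat > look.py <<'E'
import sys
from h import *
cx,cy,yw=np.load("box.npy");ps=np.array([.556,-.0544])
s=state();q=R.from_quat(s["tool_rot"]).as_matrix();x=q[:2,0]
v=s["ee_pos"][:2]-ps
print("t",round(s["t"],2),"tcp",np.round(s["ee_pos"],4),"toolyaw",np.arctan2(x[1],x[0]).round(3),"r",np.hypot(*v).round(4),"ang(box)",(np.arctan2(-v[1],-v[0])-yw).round(3),"F",s["contact_force"].round(1),"M",s["wrist_torque"].round(2))
X=np.array([.565,-.045,.1]);out=[]
for n in sys.argv[2:]:
    p,d=get_image(n);p=p[:,:,::-1]
    if n=="wrist": out.append(cv2.resize(p,(400,300)))
    else:
        u,w=proj(n,X).astype(int);c=p[w-38:w+37,u-50:u+50];out.append(cv2.resize(c,(400,300),interpolation=cv2.INTER_CUBIC))
if out: cv2.imwrite(f"pics/{sys.argv[1]}.png",np.vstack([np.hstack(out[:2]),np.hstack(out[2:]+[out[0]]*(2-len(out[2:])))]) if len(out)>2 else np.hstack(out))
E
python3 look.py a1 top scene wrist
```

```text
t 3.48 tcp [0.5161 0.0053 0.1811] toolyaw 0.974 r 0.0718 ang(box) -0.882 F [0.4 0.3 0.4] M [ 0.   -0.02 -0.  ]
```

View pics/a1.png

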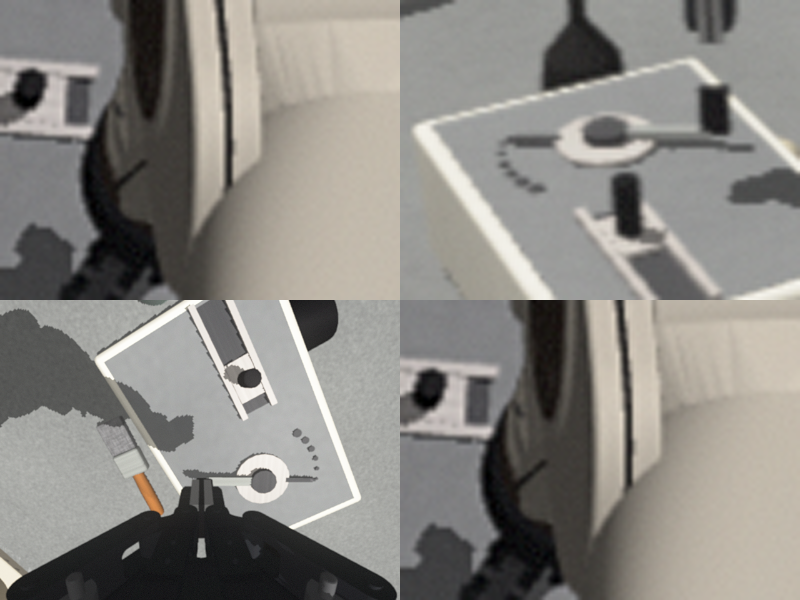

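The wrist and scene views both show the pointer at stud 1 (wrist inset about (317,480)). The fingers hang beside the paddle, so I'll go down next to it.

carry_out(series=[0,0,0.7,0,0,0,0,0,0.7,0,0,0,0,0,0.7,0,0,0,0,0,0,0,0,0])

```text
t: 4.12
ee_pos: [0.5175, 0.0054, 0.1199]
tool_rot: [0.884, 0.468, -0.001, -0.0]
contact_force: [0.4, -0.2, -0.1]
grip_width: 0.0002
grip_force: 0.0
```

```bash
cat > ptr.py <<'E'
from h import *
import sys
yw=np.load("box.npy")[2];ps=np.array([.556,-.0544])
s=state();q=R.from_quat(s["tool_rot"]).as_matrix();x=q[:2,0]
v=s["ee_pos"][:2]-ps
print("t",round(s["t"],2),"tcp",np.round(s["ee_pos"],4),"toolyaw",np.arctan2(x[1],x[0]).round(3),"r",np.hypot(*v).round(4),"ang(box)",(np.arctan2(-v[1],-v[0])-yw).round(3),"F",s["contact_force"].round(1))
A=np.arange(-.7,.8,.02);r=np.arange(.032,.056,.002)
for n in("wrist","scene"):
    calibration(n);p,d=get_image(n);g=cv2.cvtColor(p,cv2.COLOR_RGB2GRAY).astype(np.float32)
    X=np.stack([ps[0]+np.cos(A+yw)[:,None]*r,ps[1]+np.sin(A+yw)[:,None]*r,0*A[:,None]+0*r+.105],-1)
    uv=proj(n,X).astype(np.float32);b=cv2.remap(g,uv[...,0],uv[...,1],cv2.INTER_LINEAR,borderValue=255).mean(1)
    i=b.argmin();print(n,"pointer iris angle",round(A[i]+.5,2),"dark",b[i].round(),"median",np.median(b).round())
E
python3 ptr.py
```

```text
t 4.12 tcp [0.5175 0.0054 0.1199] toolyaw 0.974 r 0.0711 ang(box) -0.898 F [ 0.4 -0.2 -0.1]
wrist pointer iris angle 0.1 dark 74.0 median 174.0
scene pointer iris angle 0.1 dark 89.0 median 150.0
```

```bash
sed -i 's/i=b.argmin();/i=b.argmin();print(dict(zip((A+.5).round(2)[:40:2],b.astype(int)[:40:2])));/' ptr.py; python3 ptr.py; python3 look.py a2 wrist scene
```

```text
t 4.22 tcp [0.5189 0.0054 0.1215] toolyaw 0.974 r 0.0703 ang(box) -0.915 F [ 0.7 -0.8 -0.1]
{np.float64(-0.2): np.int64(170), np.float64(-0.16): np.int64(169), np.float64(-0.12): np.int64(170), np.float64(-0.08): np.int64(171), np.float64(-0.04): np.int64(132), np.float64(0.0): np.int64(105), np.float64(0.04): np.int64(105), np.float64(0.08): np.int64(74), np.float64(0.12): np.int64(93), np.float64(0.16): np.int64(138), np.float64(0.2): np.int64(163), np.float64(0.24): np.int64(174), np.float64(0.28): np.int64(174), np.float64(0.32): np.int64(175), np.float64(0.36): np.int64(175), np.float64(0.4): np.int64(174), np.float64(0.44): np.int64(173), np.float64(0.48): np.int64(173), np.float64(0.52): np.int64(173), np.float64(0.56): np.int64(174)}
wrist pointer iris angle 0.08 dark 74.0 median 174.0
{np.float64(-0.2): np.int64(154), np.float64(-0.16): np.int64(149), np.float64(-0.12): np.int64(141), np.float64(-0.08): np.int64(128), np.float64(-0.04): np.int64(112), np.float64(0.0): np.int64(96), np.float64(0.04): np.int64(93), np.float64(0.08): np.int64(90), np.float64(0.12): np.int64(90), np.float64(0.16): np.int64(95), np.float64(0.2): np.int64(101), np.float64(0.24): np.int64(113), np.float64(0.28): np.int64(129), np.float64(0.32): np.int64(142), np.float64(0.36): np.int64(150), np.float64(0.4): np.int64(154), np.float64(0.44): np.int64(156), np.float64(0.48): np.int64(157), np.float64(0.52): np.int64(158), np.float64(0.56): np.int64(158)}
scene pointer iris angle 0.1 dark 89.0 median 151.0
t 4.33 tcp [0.5192 0.0054 0.1218] toolyaw 0.974 r 0.0702 ang(box) -0.919 F [-0.   0.5 -0.2] M [-0.02 -0.03  0.  ]
```

View pics/a2.png

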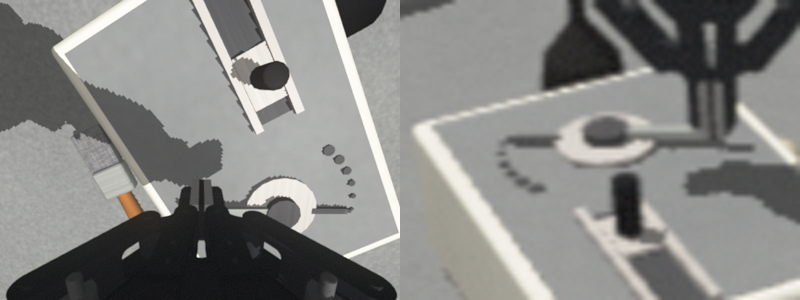

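The profile shows that the pointer's cast shadow adds about +0.08 to the angle, so the pointer reads 0, i.e. stud 1. I'll move to contact and wind up the first few millimetres, where no click can happen.

carry_out(series=[0,0,0.1,0,0,0,-0.15,0,0,0,0,0,-0.15,0,0,0,0,0,-0.15,0,0,0,0,0,0,0,0,0,0,0,0,0,0,0,0,0])

```text
t: 5.18
ee_pos: [0.5105, -0.0058, 0.1173]
tool_rot: [0.884, 0.468, 0.0, -0.0]
contact_force: [0.1, 0.5, 0.0]
grip_width: 0.0001
grip_force: 0.2
```

carry_out(series=[-0.09,-0.02,0,0,0,-0.5,-0.09,-0.02,0,0,0,-0.5,-0.09,-0.02,0,0,0,-0.5,0,0,0,0,0,0,0,0,0,0,0,0])

```text
t: 5.8
ee_pos: [0.5052, -0.0115, 0.1174]
tool_rot: [0.851, 0.525, 0.0, 0.0]
contact_force: [1.1, 2.0, -1.1]
grip_width: -0.0002
grip_force: 1.0
```

```bash
sed -i 's/print(dict[^;]*;//; s/A\[i\]+.5/A[i]+.42/' ptr.py; python3 ptr.py
```

```text
t 5.8 tcp [ 0.5052 -0.0115  0.1174] toolyaw 1.105 r 0.0665 ang(box) -0.601 F [ 1.1  2.  -1.1]
wrist pointer iris angle 0.0 dark 83.0 median 175.0
scene pointer iris angle 0.02 dark 83.0 median 150.0
```

carry_out(series=[-0.09,-0.02,0,0,0,-0.5,-0.09,-0.02,0,0,0,-0.5,0,0,0,0,0,0,0,0,0,0,0,0,0,0,0,0,0,0])

```text
t: 6.52
ee_pos: [0.5017, -0.016, 0.1174]
tool_rot: [0.827, 0.561, 0.0, 0.0]
contact_force: [2.8, 1.6, -1.5]
grip_width: -0.0002
grip_force: 1.5
```

```bash
python3 ptr.py
```

```text
t 6.53 tcp [ 0.5017 -0.016   0.1174] toolyaw 1.192 r 0.0665 ang(box) -0.516 F [ 2.8  1.6 -1.5]
wrist pointer iris angle 0.02 dark 86.0 median 176.0
scene pointer iris angle 0.02 dark 80.0 median 150.0
```

carry_out(series=[-0.09,-0.02,0,0,0,-0.5,-0.09,-0.02,0,0,0,-0.5,0,0,0,0,0,0,0,0,0,0,0,0,0,0,0,0,0,0])

```text
t: 7.25
ee_pos: [0.4986, -0.0206, 0.1174]
tool_rot: [0.802, 0.597, 0.0, 0.0]
contact_force: [5.0, 2.6, -1.5]
grip_width: 0.0002
grip_force: 2.0
```

```bash
python3 ptr.py
```

```text
t 7.25 tcp [ 0.4986 -0.0206  0.1174] toolyaw 1.28 r 0.0666 ang(box) -0.432 F [ 5.   2.6 -1.5]
wrist pointer iris angle 0.02 dark 90.0 median 179.0
scene pointer iris angle 0.02 dark 77.0 median 150.0
```

carry_out(series=[-0.09,-0.02,0,0,0,-0.5,-0.09,-0.02,0,0,0,-0.5,0,0,0,0,0,0,0,0,0,0,0,0,0,0,0,0,0,0])

```text
t: 7.98
ee_pos: [0.496, -0.0252, 0.1174]
tool_rot: [0.775, 0.632, 0.001, -0.0]
contact_force: [4.6, 4.5, -1.6]
grip_width: 0.0003
grip_force: 2.4
```

```bash
python3 ptr.py
```

```text
t 7.97 tcp [ 0.496  -0.0252  0.1174] toolyaw 1.367 r 0.0667 ang(box) -0.353 F [ 4.6  4.5 -1.6]
wrist pointer iris angle 0.02 dark 87.0 median 182.0
scene pointer iris angle 0.02 dark 78.0 median 149.0
```

carry_out(series=[-0.09,-0.02,0,0,0,-0.5,-0.09,-0.02,0,0,0,-0.5,0,0,0,0,0,0,0,0,0,0,0,0,0,0,0,0,0,0])

```text
t: 8.7
ee_pos: [0.4938, -0.0298, 0.1174]
tool_rot: [0.747, 0.665, 0.001, -0.001]
contact_force: [4.4, 5.0, -2.0]
grip_width: 0.0
grip_force: 2.9
```

```bash
python3 ptr.py
```

```text
t 8.7 tcp [ 0.4938 -0.0298  0.1174] toolyaw 1.455 r 0.0669 ang(box) -0.277 F [ 4.4  5.  -2. ]
wrist pointer iris angle 0.02 dark 93.0 median 184.0
scene pointer iris angle 0.02 dark 78.0 median 149.0
```

carry_out(series=[-0.09,-0.02,0,0,0,-0.5,-0.09,-0.02,0,0,0,-0.5,0,0,0,0,0,0,0,0,0,0,0,0,0,0,0,0,0,0])

```text
t: 9.43
ee_pos: [0.492, -0.0346, 0.1174]
tool_rot: [0.717, 0.697, 0.001, -0.001]
contact_force: [4.4, 6.8, -1.2]
grip_width: -0.0
grip_force: 3.3
```

```bash
python3 ptr.py
```

```text
t 9.43 tcp [ 0.492  -0.0346  0.1174] toolyaw 1.542 r 0.067 ang(box) -0.2 F [ 4.4  6.8 -1.2]
wrist pointer iris angle 0.02 dark 98.0 median 185.0
scene pointer iris angle 0.02 dark 79.0 median 150.0
```

carry_out(series=[-0.09,-0.02,0,0,0,-0.5,0,0,0,0,0,0,0,0,0,0,0,0,0,0,0,0,0,0])

```text
t: 10.02
ee_pos: [0.491, -0.0379, 0.1173]
tool_rot: [0.702, 0.712, 0.0, -0.001]
contact_force: [3.3, 4.5, -0.6]
grip_width: 0.0001
grip_force: 2.3
```

```bash
python3 ptr.py
```

```text
t 10.03 tcp [ 0.491  -0.0379  0.1173] toolyaw 1.586 r 0.0671 ang(box) -0.148 F [ 3.3  4.5 -0.6]
wrist pointer iris angle 0.2 dark 90.0 median 184.0
scene pointer iris angle 0.2 dark 82.0 median 152.0
```

The first click has happened: the pointer is at 0.2 (stud 2), it has rested there, and the push dropped by about 2.5 N. Going on to the second click.

carry_out(series=[-0.09,-0.02,0,0,0,-0.5,-0.09,-0.02,0,0,0,-0.5,0,0,0,0,0,0,0,0,0,0,0,0,0,0,0,0,0,0])

```text
t: 10.75
ee_pos: [0.4897, -0.0429, 0.1173]
tool_rot: [0.67, 0.742, 0.001, -0.001]
contact_force: [3.7, 5.1, -0.4]
grip_width: -0.0001
grip_force: 2.8
```

```bash
python3 ptr.py
```

```text
t 10.75 tcp [ 0.4897 -0.0429  0.1173] toolyaw 1.673 r 0.0673 ang(box) -0.072 F [ 3.7  5.1 -0.4]
wrist pointer iris angle 0.2 dark 90.0 median 184.0
scene pointer iris angle 0.2 dark 81.0 median 152.0
```

carry_out(series=[-0.09,-0.02,0,0,0,-0.5,-0.09,-0.02,0,0,0,-0.5,0,0,0,0,0,0,0,0,0,0,0,0,0,0,0,0,0,0])

```text
t: 11.48
ee_pos: [0.4888, -0.048, 0.1171]
tool_rot: [0.637, 0.771, 0.001, -0.002]
contact_force: [2.7, 7.4, 0.4]
grip_width: 0.0002
grip_force: 3.3
```

```bash
python3 ptr.py
```

```text
t 11.47 tcp [ 0.4888 -0.048   0.1171] toolyaw 1.761 r 0.0675 ang(box) 0.005 F [2.7 7.4 0.4]
wrist pointer iris angle -0.28 dark 45.0 median 184.0
scene pointer iris angle 0.2 dark 82.0 median 152.0
```

carry_out(series=[-0.09,-0.02,0,0,0,-0.5,0,0,0,0,0,0,0,0,0,0,0,0,0,0,0,0,0,0])

```text
t: 12.08
ee_pos: [0.4885, -0.0505, 0.1171]
tool_rot: [0.62, 0.785, 0.001, -0.002]
contact_force: [2.7, 8.2, -0.2]
grip_width: -0.0002
grip_force: 3.5
```

```bash
sed -i 's/arange(-.7/arange(-.52/' ptr.py; python3 ptr.py
```

```text
t 12.07 tcp [ 0.4885 -0.0505  0.1171] toolyaw 1.804 r 0.0676 ang(box) 0.043 F [ 2.7  8.2 -0.2]
wrist pointer iris angle 0.22 dark 97.0 median 185.0
scene pointer iris angle 0.2 dark 82.0 median 150.0
```

carry_out(series=[-0.09,-0.02,0,0,0,-0.5,0,0,0,0,0,0,0,0,0,0,0,0,0,0,0,0,0,0])

```text
t: 12.68
ee_pos: [0.4884, -0.054, 0.1171]
tool_rot: [0.603, 0.798, 0.0, -0.002]
contact_force: [2.2, 5.4, 0.2]
grip_width: -0.0001
grip_force: 2.5
```

```bash
python3 ptr.py
```

```text
t 12.68 tcp [ 0.4884 -0.054   0.1171] toolyaw 1.848 r 0.0676 ang(box) 0.094 F [2.2 5.4 0.2]
wrist pointer iris angle 0.4 dark 85.0 median 186.0
scene pointer iris angle 0.4 dark 81.0 median 148.0
```

Second click: the pointer is at 0.4. Going on to the third.

carry_out(series=[-0.09,-0.02,0,0,0,-0.5,-0.09,-0.02,0,0,0,-0.5,0,0,0,0,0,0,-0.09,-0.02,0,0,0,-0.5,0,0,0,0,0,0,0,0,0,0,0,0])

```text
t: 13.52
ee_pos: [0.4884, -0.0617, 0.1169]
tool_rot: [0.549, 0.836, 0.0, -0.003]
contact_force: [-0.1, 6.7, 1.2]
grip_width: 0.0001
grip_force: 3.3
```

```bash
python3 ptr.py
```

```text
t 13.53 tcp [ 0.4884 -0.0617  0.1169] toolyaw 1.979 r 0.068 ang(box) 0.208 F [-0.1  6.7  1.2]
wrist pointer iris angle -0.1 dark 43.0 median 197.0
scene pointer iris angle 0.38 dark 83.0 median 147.0
```

carry_out(series=[-0.09,-0.02,0,0,0,-0.5,0,0,0,0,0,0,0,0,0,0,0,0,0,0,0,0,0,0])

```text
t: 14.12
ee_pos: [0.4886, -0.0642, 0.1168]
tool_rot: [0.531, 0.847, 0.0, -0.003]
contact_force: [-1.3, 7.6, 2.3]
grip_width: 0.0001
grip_force: 3.5
```

```bash
python3 ptr.py
```

```text
t 14.12 tcp [ 0.4886 -0.0642  0.1168] toolyaw 2.022 r 0.0681 ang(box) 0.245 F [-1.3  7.6  2.3]
wrist pointer iris angle -0.1 dark 42.0 median 196.0
scene pointer iris angle 0.4 dark 81.0 median 148.0
```

carry_out(series=[-0.09,-0.02,0,0,0,-0.5,0,0,0,0,0,0,0,0,0,0,0,0,0,0,0,0,0,0])

```text
t: 14.72
ee_pos: [0.4892, -0.0677, 0.1169]
tool_rot: [0.512, 0.859, -0.0, -0.003]
contact_force: [-0.8, 6.1, 0.8]
grip_width: -0.0
grip_force: 2.6
```

```bash
python3 ptr.py
```

```text
t 14.72 tcp [ 0.4892 -0.0677  0.1169] toolyaw 2.066 r 0.0681 ang(box) 0.297 F [-0.8  6.1  0.8]
wrist pointer iris angle -0.1 dark 42.0 median 197.0
scene pointer iris angle 0.58 dark 78.0 median 148.0
```

Third click: the pointer is at 0.6. Going on to the fourth and last one.

carry_out(series=[-0.09,-0.02,0,0,0,-0.5,-0.09,-0.02,0,0,0,-0.5,0,0,0,0,0,0,-0.09,-0.02,0,0,0,-0.5,0,0,0,0,0,0,0,0,0,0,0,0])

```text
t: 15.58
ee_pos: [0.4907, -0.0753, 0.1167]
tool_rot: [0.455, 0.89, -0.0, -0.004]
contact_force: [-4.2, 5.9, 3.6]
grip_width: -0.0001
grip_force: 3.4
```

```bash
python3 ptr.py
```

```text
t 15.57 tcp [ 0.4907 -0.0753  0.1167] toolyaw 2.196 r 0.0686 ang(box) 0.41 F [-4.2  5.9  3.6]
wrist pointer iris angle -0.06 dark 41.0 median 147.0
scene pointer iris angle 0.58 dark 76.0 median 149.0
```

carry_out(series=[-0.09,-0.02,0,0,0,-0.5,0,0,0,0,0,0,0,0,0,0,0,0,0,0,0,0,0,0])

```text
t: 16.18
ee_pos: [0.4914, -0.0777, 0.1166]
tool_rot: [0.436, 0.9, -0.0, -0.004]
contact_force: [-4.5, 5.9, 3.9]
grip_width: 0.0002
grip_force: 3.6
```

```bash
python3 ptr.py
```

```text
t 16.18 tcp [ 0.4914 -0.0777  0.1166] toolyaw 2.24 r 0.0687 ang(box) 0.447 F [-4.5  5.9  3.9]
wrist pointer iris angle -0.1 dark 41.0 median 132.0
scene pointer iris angle 0.6 dark 76.0 median 148.0
```

carry_out(series=[-0.09,-0.02,0,0,0,-0.5,0,0,0,0,0,0,0,0,0,0,0,0,0,0,0,0,0,0])

```text
t: 16.77
ee_pos: [0.4926, -0.0809, 0.1165]
tool_rot: [0.416, 0.909, -0.001, -0.004]
contact_force: [-2.4, 3.3, 2.5]
grip_width: -0.0001
grip_force: 2.7
```

```bash
python3 ptr.py
```

```text
t 16.77 tcp [ 0.4926 -0.0809  0.1165] toolyaw 2.283 r 0.0687 ang(box) 0.497 F [-2.4  3.3  2.5]
wrist pointer iris angle -0.1 dark 41.0 median 124.0
scene pointer iris angle 0.76 dark 80.0 median 149.0
```

Fourth click: the pointer is at about 0.8 (stud 5). Now I'll let the lever back slowly along the arc.

carry_out(series=[0.09,0.02,0,0,0,0.5,0.09,0.02,0,0,0,0.5,0.09,0.02,0,0,0,0.5,0.09,0.02,0,0,0,0.5,0.09,0.02,0,0,0,0.5,0.09,0.02,0,0,0,0.5,0.09,0.02,0,0,0,0.5,0.09,0.02,0,0,0,0.5,0.09,0.02,0,0,0,0.5,0.09,0.02,0,0,0,0.5,0.09,0.02,0,0,0,0.5,0.09,0.02,0,0,0,0.5])

```text
t: 18.38
ee_pos: [0.4862, -0.0507, 0.1168]
tool_rot: [0.638, 0.77, -0.002, -0.001]
contact_force: [0.0, 0.6, 0.1]
grip_width: 0.0001
grip_force: 0.0
```

carry_out(series=[0.2,0,0,0,0,0,0.3,0,0,0,0,0,0.2,0,0,0,0,0,0,0,0,0,0,0])

```text
t: 18.88
ee_pos: [0.484, -0.0288, 0.1173]
tool_rot: [0.637, 0.771, -0.0, -0.0]
contact_force: [0.3, -0.4, -0.0]
grip_width: -0.0002
grip_force: 0.0
```

```bash
python3 ptr.py; python3 look.py a3 wrist scene
```

```text
t 18.88 tcp [ 0.484  -0.0288  0.1173] toolyaw 1.761 r 0.0764 ang(box) -0.241 F [ 0.3 -0.4 -0. ]
wrist pointer iris angle -0.1 dark 37.0 median 172.0
scene pointer iris angle 0.76 dark 79.0 median 151.0
t 18.98 tcp [ 0.4843 -0.0292  0.1174] toolyaw 1.76 r 0.076 ang(box) -0.237 F [0.3 0.1 0.7] M [-0.   -0.02  0.  ]
```

View pics/a3.png

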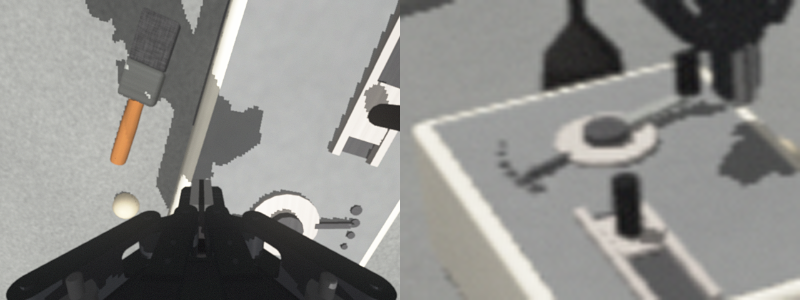

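The wrist view shows the pointer tip on the second-largest stud (inset (355,222)), with the largest next to it and the lever back in line. Now to the shutter: lift, turn and move to the lever side of the knob.

carry_out(series=[0,0,-1,0,0,0,0,0,-1,0,0,1,0,0,0,0,0,1,0,0,0,0,0,1,0,0,0,0,0,0.3,0.42,0.85,0,0,0,0,0.42,0.85,0,0,0,0,0.42,0.85,0,0,0,0,0.42,0.85,0,0,0,0,0,0,0,0,0,0,0,0,0,0,0,0])

```text
t: 20.45
ee_pos: [0.5899, 0.0105, 0.1768]
tool_rot: [0.741, 0.671, -0.001, -0.001]
contact_force: [0.3, -0.4, -0.2]
grip_width: -0.0001
grip_force: 0.0
```

```bash
python3 ptr.py; python3 look.py a4 wrist scene
```

```text
t 20.45 tcp [0.5899 0.0105 0.1768] toolyaw 1.472 r 0.0732 ang(box) -1.952 F [ 0.3 -0.4 -0.2]
wrist pointer iris angle -0.04 dark 30.0 median 39.0
scene pointer iris angle 0.74 dark 80.0 median 152.0
t 20.55 tcp [0.5898 0.0103 0.1772] toolyaw 1.472 r 0.0731 ang(box) -1.952 F [-0.   0.1  0.4] M [ 0.03 -0.02 -0.04]
```

View pics/a4.png

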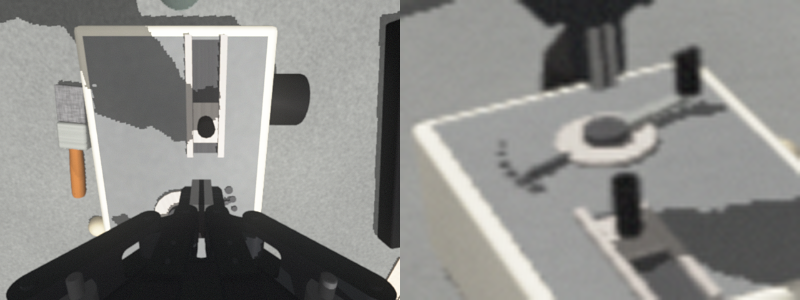

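The wrist view shows the knob at (206,127) straight ahead of the fingers (201,180). I'll go down and start sliding it.

carry_out(series=[0,0,0.7,0,0,0,0,0,0.7,0,0,0,0,0,0.55,0,0,0,0,0,0,0,0,0,0.15,0,0,0,0,0,0.15,0,0,0,0,0,0.1,0,0,0,0,0,0.1,0,0,0,0,0,0.1,0,0,0,0,0,0.1,0,0,0,0,0,0.1,0,0,0,0,0,0,0,0,0,0,0])

```text
t: 22.15
ee_pos: [0.5932, 0.0348, 0.1189]
tool_rot: [0.741, 0.671, 0.0, 0.0]
contact_force: [0.1, -1.0, 1.7]
grip_width: 0.0002
grip_force: 0.6
```

carry_out(series=[0.1,0,0,0,0,0,0.1,0,0,0,0,0,0.1,0,0,0,0,0,0.1,0,0,0,0,0,0.1,0,0,0,0,0,0.1,0,0,0,0,0,0.1,0,0,0,0,0,0,0,0,0,0,0])

```text
t: 23.15
ee_pos: [0.5953, 0.0561, 0.1188]
tool_rot: [0.741, 0.671, 0.0, -0.0]
contact_force: [-1.0, -0.6, 1.0]
grip_width: 0.0001
grip_force: 0.3
```

```bash
cat > bx.py <<'E'
from h import *
c=np.load("box.npy");s=state();v=s["ee_pos"][:2]-c[:2];a=c[2]
print("t",round(s["t"],2),"box xy",np.round([v[0]*np.cos(a)+v[1]*np.sin(a),-v[0]*np.sin(a)+v[1]*np.cos(a)],4),"z",s["ee_pos"][2].round(4),"F",s["contact_force"].round(1))
E
python3 bx.py
```

```text
t 23.15 box xy [0.028  0.0589] z 0.1188 F [-1.  -0.6  1. ]
```

carry_out(series=[0.1,0,0,0,0,0,0.1,0,0,0,0,0,0.1,0,0,0,0,0,0.1,0,0,0,0,0,0.1,0,0,0,0,0,0.07,0,0,0,0,0,0,0,0,0,0,0])

```text
t: 24.02
ee_pos: [0.597, 0.073, 0.1188]
tool_rot: [0.741, 0.671, 0.0, -0.0]
contact_force: [0.7, -0.8, 1.2]
grip_width: -0.0002
grip_force: 0.5
```

carry_out(series=[0.04,0,0,0,0,0,0.04,0,0,0,0,0,0,0,0,0,0,0])

```text
t: 24.4
ee_pos: [0.5972, 0.075, 0.1188]
tool_rot: [0.741, 0.671, 0.0, -0.0]
contact_force: [-0.1, -1.6, -0.5]
grip_width: -0.0001
grip_force: 0.8
```

```bash
python3 bx.py
```

```text
t 24.4 box xy [0.0279 0.0779] z 0.1188 F [-0.1 -1.6 -0.5]
```

carry_out(series=[0.04,0,0,0,0,0,0.04,0,0,0,0,0,0,0,0,0,0,0,0,0,0,0,0,0])

```text
t: 24.9
ee_pos: [0.5974, 0.0775, 0.1188]
tool_rot: [0.741, 0.671, 0.0, -0.0]
contact_force: [0.5, -1.7, -0.5]
grip_width: 0.0001
grip_force: 0.7
```

```bash
python3 bx.py
```

```text
t 24.9 box xy [0.028  0.0804] z 0.1188 F [ 0.5 -1.7 -0.5]
```

carry_out(series=[0.03,0,0,0,0,0,0,0,0,0,0,0,0,0,0,0,0,0])

```text
t: 25.28
ee_pos: [0.5974, 0.0782, 0.1188]
tool_rot: [0.741, 0.671, -0.0, -0.0]
contact_force: [1.4, -1.7, -0.7]
grip_width: 0.0
grip_force: 0.9
```

```bash
python3 bx.py
```

```text
t 25.27 box xy [0.0279 0.0811] z 0.1188 F [ 1.4 -1.7 -0.7]
```

Still only sliding friction. I'll continue in 1 mm steps.

carry_out(series=[0.03,0,0,0,0,0,0,0,0,0,0,0,0,0,0,0,0,0])

```text
t: 25.65
ee_pos: [0.5975, 0.0783, 0.1188]
tool_rot: [0.741, 0.671, -0.001, 0.0]
contact_force: [0.0, -4.8, 0.7]
grip_width: 0.0001
grip_force: 2.6
```

```bash
python3 bx.py
```

```text
t 25.65 box xy [0.0279 0.0812] z 0.1188 F [ 0.  -4.8  0.7]
```

carry_out(series=[0.03,0,0,0,0,0,0,0,0,0,0,0,0,0,0,0,0,0])

```text
t: 26.02
ee_pos: [0.5975, 0.0784, 0.1188]
tool_rot: [0.742, 0.671, -0.001, 0.001]
contact_force: [0.6, -6.8, 1.8]
grip_width: 0.0002
grip_force: 3.5
```

```bash
python3 bx.py
```

```text
t 26.02 box xy [0.0279 0.0813] z 0.1188 F [ 0.6 -6.8  1.8]
```

The knob is on its stop: it has stopped moving and the push has risen gently to 7 N. I'll back off, lift and check.

carry_out(series=[-0.1,0,0,0,0,0,-0.3,0,0,0,0,0,-0.3,0,0,0,0,0,0,0,-0.8,0,0,0,0,0,-1,0,0,0,0,0,-1,0,0,0,0,0,-1,0,0,0,0,0,0,0,0,0,0,0,0,0,0,0])

```text
t: 27.15
ee_pos: [0.5952, 0.0589, 0.2321]
tool_rot: [0.741, 0.671, -0.0, -0.0]
contact_force: [-0.6, 0.5, -0.0]
grip_width: -0.0002
grip_force: 0.0
```

```bash
python3 ptr.py; python3 look.py a5 wrist scene
```

```text
t 27.15 tcp [0.5952 0.0589 0.2321] toolyaw 1.472 r 0.1199 ang(box) -1.803 F [-0.6  0.5 -0. ]
wrist pointer iris angle -0.08 dark 35.0 median 41.0
scene pointer iris angle 0.76 dark 80.0 median 153.0
t 27.25 tcp [0.5948 0.0589 0.2313] toolyaw 1.472 r 0.1198 ang(box) -1.8 F [-0.1 -0.7 -0. ] M [-0.03  0.02 -0.04]
```

View pics/a5.png

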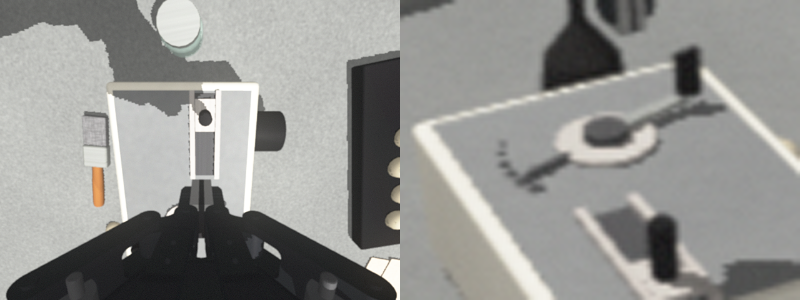

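The wrist view shows the shutter slide at the far end of its rails (knob at (205,117)). The scene view shows the pointer still at stud 5 and the surroundings undisturbed. Handing in.

```bash
python3 -c "
from bench import *
print(close_job())"
```

```text
the job is handed in; nothing more can be done
None
```

The job is handed in at about 27 s: the iris went up four single clicks, with a rest in each notch, and stands at the fifth stud; the shutter is open against its stop, and the things around the box were not touched.

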